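# Clamp a plaster mould in the bench press

## Task

Slide the closed plaster mould along the press bed until its back face is flush against the back stop, then turn the press's wing knob clockwise until the pad holds the mould firmly down. Stop as soon as it is snug (overtightening cracks the plaster), let go, and leave the mug, bowl and paddle beside the press where they are.

Things in the scene. Friction and masses are not known exactly. Their poses are not given: they have to be found in the camera images.
- press: Grey bench press, fixed. Origin on the table under the screw's axis; x to the press's back, y to its panel, z up (mm below in this frame). Bed top at z = 15, x = -170 to 75, y = -59 to 71. Guide rails: inner faces at y = +-46, tops at z = 27. The screw runs down along x = y = 0 through the bridge and carries a round 40 mm pad, which starts some 5 to 17 mm above the mould's height (unknown).
- stop (a point): Middle of the front face, at bed level, of the low back stop at the rear of the press bed (100 mm wide, 30 mm high above the bed); same axes as the press. In the press frame it is at x = 55, y = 0, z = 15 mm. The mould's back face belongs flat against it.
- panel (a point): Middle of the top edge of the press's upright panel, on its inner face (towards the knob); same axes as the press. In the press frame: x = 0, y = 49, z = 185 mm. The panel is 70 mm wide along x, 12 mm thick. The wing tips pass 7 mm from its inner face, and its top stands higher than the wings.
- bridge_top (a point): Middle of the top of the press's bridge, on the screw's axis, 132 mm above the table; same axes as the press. The bridge reaches from the panel over the bed: in the press frame x = -22 to 22, y = -28 to 49, z = 104 to 132 mm. Fingers at the knob must stay above it.
- wing_grip (a point): Middle of the black wing knob, on the screw's axis: upright bar 84 mm long (x, either way), 12 thick (y), 24 high, with 30 high round end lobes. z up. 164 mm above the table; clockwise (from above) lowers the pad 4 mm/rad. Drag 0.2 N m; stays where left; 1 to 5 rad needed. Once the rubber pad meets the mould the torque climbs 0.5 N m per rad: 0.2 N m above its running level is snug, 0.4 too much.
- mould: Closed two-part white plaster mould, 150 mm (x) by 80 (y) by 60 high, 0.7 to 1 kg, a seam round its middle, a brown spot on top at its front end. Origin: centre of its underside. It lies on the bed between the rails, x along the press's x, 45 to 65 mm out from its home (origin at x = -20 mm in the press frame, front face at -95, back face on the stop). Slides with 3 to 10 N.
- mug: Bystander: blue stoneware mug, 76 mm wide, 95 mm high, handle at its +y; origin at the centre of its underside.
- bowl: Bystander: fired clay bowl, 130 mm wide, 60 mm high; origin at the centre of its underside.
- paddle: Bystander: flat wooden paddle, about 200 mm long along its x, 60 mm wide, 12 mm thick; origin on its underside near the middle.
Things that resemble listed ones, but are neither listed nor needed, are in the scene too. There is more than one size of the mould; the one meant has the size given above.

How it is judged:
By the outcome, as a careful person would: the job done as asked, in the order asked, and still so for the second after the job is handed in, with the robot touching nothing.
It also fails if it takes over 67 s, if anything falls off the work surface, if the arm or the gripper's body presses on something with over 40 N, if the wrist force passes 120 N, or if a joint passes its speed limit or range.

## Robot

A 6-joint arm with a two-finger parallel gripper is mounted at the origin on the work surface. World frame = base frame: x ahead of the robot, y to its left, z up, the work surface at z = 0. Lengths are in mm, angles in degrees, forces in N, time in s.
With the tool pointing down it reaches from about 350 to 850 mm from the base axis. Payload 8.1 kg.
Tool frame: the origin (TCP) lies at the very end of the fingers, on their centre line; the grasp point (between the pads) lies 19 mm behind it (pinch_z is the z of the grasp point in the tool frame, in mm); z points along the fingers, y is the direction in which the jaws open and shut (so a half turn about z gives the same grasp; the last joint's range is limited). The gripper opens to 85 mm and grips with 20 to 120 N. Pads are 22 mm wide; open, the fingers measure 114 mm over their backs; the gripper's body (76 mm by 85 mm) begins 54 mm behind the grasp point. The pads swing forward as they close: fully open they stand 13 mm farther back than shut.
Start: joints at [-78.862, 7.471, 85.268, -0, 87.261, -4.893], TCP at [165.718, -576.665, 196.892] pointing down, gripper open.
Joint ranges: [-169.43, 169.43], [-51.17, 129.36], [1.28, 143.12], [-76.62, 256.62], [0, 156.53], [-152.29, 152.29]. Speed limits (degrees/s): [136.94, 136.94, 159.86, 180, 180, 180].

## Interface

Orientations are given as [roll, pitch, yaw] about the fixed x, y, z axes, in that order (R = Rz(yaw) Ry(pitch) Rx(roll)).
In Python, from bench import * gives the robot as it stands.
- The arm moves only by the shell command python3 -m creep 'ROWS' [FORCE]. ROWS is a JSON object of lists of equal length, an entry for each row: "translation": the shift along the tool's x, y, z in mm, a list of three; "rotation": the turn, a rotation vector about the tool's x, y, z in rad, a list of three; "claw": the finger opening in mm, from 0 to 85.4. In form: {"translation": [[dx, dy, dz], ...], "rotation": [[ax, ay, az], ...], "claw": [claw, ...]}. A call has 1 to 10 rows; each row shifts and turns the commanded pose from where the row before left it, along the tool's axes as they then stand; what a row does not reach is not made up. A row lasts 1/10 s, in which the tool goes at most 50 mm and 8.59 degrees, less where a joint would pass 70% of its speed; a pose out of reach is approached as far as the arm can. A call is refused whole if a number of a shift passes 50 or a number of a turn 0.15, either way. A call with a gripper value outside its range is refused whole. The fingers move at their own pace and stop on an object; FORCE is the grip in N (left out, the last holds). Time passes only in rows, so rows that do not move let the fingers close. It gives the time, the measured TCP pose, the force and the opening at its end, in the units of the state.
- sense(): the state, without advancing time (a new reading comes with each control period).
- snapshot(name): name is "side" or "top" or "wrist"; returns a dict with "frame" (384x512x3 uint8, red, green, blue), "intrinsics" (3x3 intrinsics, pixels), "extrinsics" (4x4, takes a point from camera to world coordinates). Camera axes: x right, y up, looking along -z (the intrinsics and any distortion apply to the point x, -y, -z); pixel columns grow to the right and rows downward; lengths in mm; the calibration is good to about 2 mm. A picture is of the moment at which its call begins. There is no depth.
- hand_in(): hands the job in, once; it reports no verdict.
The state is a dict: "time": time; "joint_pos": joint angles; "qd": joint speeds; "joint_efforts": joint torques, N m; "tool_pos": TCP position; "tcp_rot": TCP orientation; "ft_force": force on the tool from outside, world axes, zero at the start; "wrist_torque": the same for the moment, N m; "finger_gap": finger opening in mm.
Only numpy, scipy, OpenCV 4.12 (cv2) and the standard library are available. Lean on these libraries where they do the work, as an engineer would, in place of code of your own. Each camera call takes 0.05 s, during which the arm holds its last target.

## Working session

There is one attempt and no reset: what is moved stays moved. The work goes in short steps, Python scripts to look and compute and a shell command to move; the robot and the scene stay as the last step left them, time stands still between calls to the robot, and variables do not carry over. Pictures are saved under pics/ and viewed, and the job is handed in when it is done.

```bash
mkdir -p pics; ls
python3 - <<'E'
from bench import *
import cv2
for n in ("side","top","wrist"):
    s=snapshot(n); cv2.imwrite(f"pics/{n}0.png",s["frame"][:,:,::-1]); print(n,s["intrinsics"],s["extrinsics"])
print(sense())
E
```

```text
pics
side [[369.08782857   0.         256.32725686]
 [  0.         369.08782857 186.92635884]
 [  0.           0.           1.        ]] [[-9.32692268e-01  2.44052315e-01 -2.65562800e-01  3.08484043e+02]
 [-3.60627100e-01 -6.19265299e-01  6.97465830e-01  6.29041495e+02]
 [ 5.76432406e-03  7.46290130e-01  6.65595835e-01  6.77302790e+02]
 [ 0.00000000e+00  0.00000000e+00  0.00000000e+00  1.00000000e+00]]
top [[407.32930724   0.         267.76967112]
 [  0.         407.32930724 190.79169139]
 [  0.           0.           1.        ]] [[ 2.07682437e-02  9.96252774e-01 -8.39588610e-02  4.36639688e+02]
 [-9.99648743e-01  2.20749897e-02  1.46657662e-02  5.44369591e+01]
 [ 1.64642013e-02  8.36247877e-02  9.96361292e-01  1.06333865e+03]
 [ 0.00000000e+00  0.00000000e+00  0.00000000e+00  1.00000000e+00]]
wrist [[300.12314428   0.         253.33310759]
 [  0.         300.12314428 190.75886956]
 [  0.           0.           1.        ]] [[ 2.75472825e-01  9.21374835e-01  2.74195433e-01  2.36793822e+02]
 [-9.61308186e-01  2.64366712e-01  7.74390933e-02 -5.56688855e+02]
 [-1.13771333e-03 -2.84918680e-01  9.58551016e-01  3.72978187e+02]
 [ 0.00000000e+00  0.00000000e+00  0.00000000e+00  1.00000000e+00]]
{'time': 0.15, 'joint_pos': array([-7.88635343e+01,  7.50471223e+00,  8.53161245e+01, -2.80330051e-04,
        8.72632406e+01, -4.89180526e+00]), 'qd': array([ 0.04545123, -0.16125358, -0.17449799, -0.06679252,  0.01313592,
        0.01981733]), 'joint_efforts': array([ 7.27007427e-04, -5.70062470e+01, -5.01159024e+01, -1.92567895e-04,
        9.58305434e-03,  5.93645325e-06]), 'tool_pos': array([ 165.60412784, -576.18315945,  196.07892983]), 'tcp_rot': array([-1.79916205e+02, -6.89066803e-03,  1.60282795e+01]), 'ft_force': array([-0.24181808,  0.39920734, -0.19260687]), 'wrist_torque': array([ 0.02786186, -0.0104402 ,  0.00020018]), 'finger_gap': 85.69474112628583}
```

View pics/side0.png

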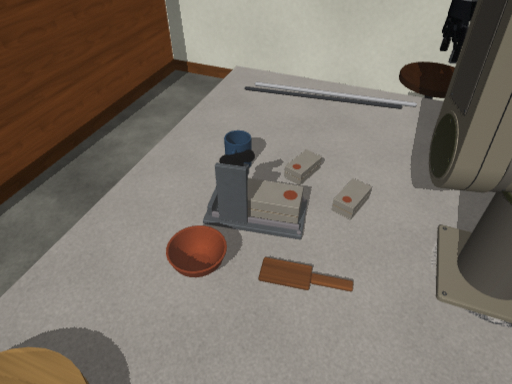

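View pics/top0.png

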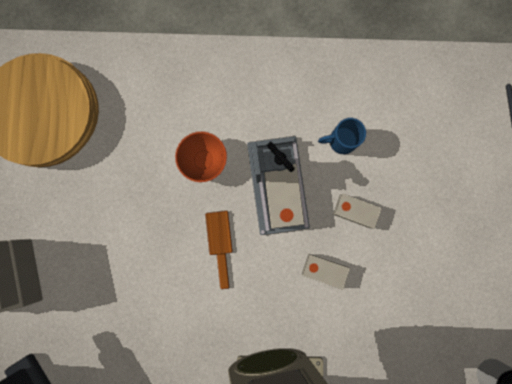

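The side view shows the press at (260,200) with a mould in it, and two loose moulds at (303,166) and (352,198). In the top view these are at (283,195), (358,210) and (327,270). The bowl, mug and paddle stand around the press. I'll enlarge the top view to confirm which mould is meant and to measure.

Run:
```python
import cv2
f=cv2.imread("pics/top0.png")
c=f[125:300,235:395]; cv2.imwrite("pics/topc.png",cv2.resize(c,None,fx=3.4,fy=3.4,interpolation=cv2.INTER_CUBIC))
f=cv2.imread("pics/side0.png")
c=f[125:245,195:325]; cv2.imwrite("pics/sidec.png",cv2.resize(c,None,fx=5,fy=5,interpolation=cv2.INTER_CUBIC))
```

```text
(no output)
```

View pics/topc.png

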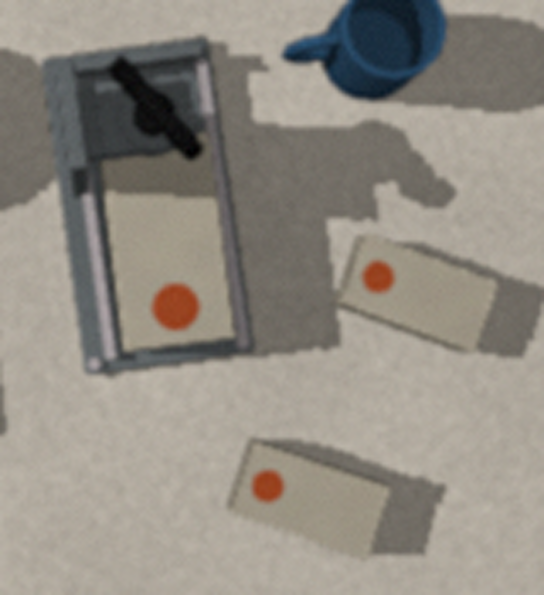

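View pics/sidec.png

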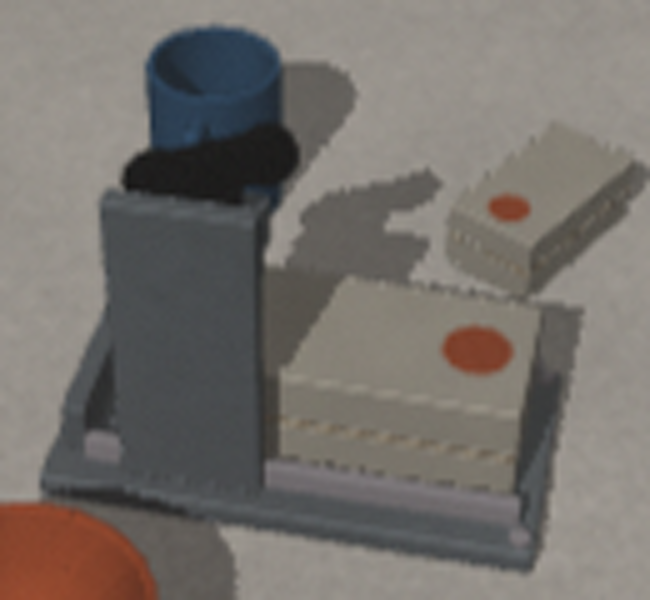

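The mould in the press, at top view (283,195), is clearly larger than the two loose ones at (358,210) and (327,270), and it sits between the rails. So it is the one meant. Next I fit the press pose.

```bash
cat > h.py <<'E'
import numpy as np,cv2
from bench import *
def proj(s,P):
    T=np.linalg.inv(s["extrinsics"]); p=np.atleast_2d(P)@T[:3,:3].T+T[:3,3]
    p=p*[1,-1,-1]; q=p@np.array(s["intrinsics"]).T
    return q[:,:2]/q[:,2:]
def ray(s,uv,z):
    d=np.linalg.inv(s["intrinsics"])@[uv[0],uv[1],1]; d=d*[1,-1,-1]
    E=np.array(s["extrinsics"]); d=E[:3,:3]@d; o=E[:3,3]
    return o+d*(z-o[2])/d[2]
def P2W(pose,p):
    x,y,a=pose; c,s_=np.cos(a),np.sin(a); p=np.atleast_2d(np.array(p,float))
    return np.c_[x+c*p[:,0]-s_*p[:,1],y+s_*p[:,0]+c*p[:,1],p[:,2]]
E
cat > fit.py <<'E'
from h import *
from scipy.optimize import least_squares
t=snapshot("top");s=snapshot("side")
T=lambda a,b:(235+a/3.4-.35,125+b/3.4-.35)
S=lambda a,b:(195+a/5-.4,125+b/5-.4)
tp=[((-170,71,15),T(90,370)),((-170,-59,15),T(252,350)),((75,-59,15),T(206,40)),((75,71,15),T(45,62)),((0,0,172),T(156,106))]
sp=[((35,61,185),S(103,196)),((-35,61,185),S(260,212)),((-170,71,15),S(533,545)),((75,71,15),S(43,485))]
def r(p):
    o=[]
    for c,L in((t,tp),(s,sp)):
        o.append((proj(c,P2W(p,[l[0] for l in L]))-np.array([l[1] for l in L])).ravel())
    return np.concatenate(o)
f=least_squares(r,[480,50,0.],loss="soft_l1")
print(f.x,np.degrees(f.x[2])); print(r(f.x).reshape(-1,2).round(1))
p=f.x
# mould top corners z=75
inv=lambda w:(np.array([[np.cos(p[2]),np.sin(p[2])],[-np.sin(p[2]),np.cos(p[2])]])@(w[:2]-p[:2])).round(1)
for n,q in (("FL",T(123,350)),("FR",T(237,337)),("spot",T(176,306))): print(n,inv(ray(t,q,75)))
for n,q in (("s-frontpanel",S(518,410)),("s-frontfar",S(540,308)),("spot",S(478,350))): print(n,inv(ray(s,q,75)))
for n,q in (("lobeA",T(120,68)),("lobeB",T(193,148)),("hub",T(156,106))): print(n,inv(ray(t,q,176)),ray(t,q,176))
E
python3 fit.py
```

```text
[589.73410748  13.19714864 -18.67721801] -1070.125765029619
[[-0.1  1.9]
 [ 2.3  0.1]
 [ 0.9 -1.7]
 [-1.  -0.9]
 [ 0.7  0.1]
 [-0.5  1. ]
 [-0.   1.9]
 [ 1.3  1.5]
 [-0.6 -1.8]]
FL [-153.5   44.4]
FR [-156.7  -37.3]
spot [-128.4    2.3]
s-frontpanel [-151.3   39.5]
s-frontfar [-153.9  -33.6]
spot [-127.9    2.7]
lobeA [28. 21.] [613.71513119  38.6994132  176.        ]
lobeB [-30.8 -17.8] [562.44612246  -9.57134809 176.        ]
hub [-0.1  1.7] [589.33137313  14.86356002 176.        ]
```

View pics/wrist0.png

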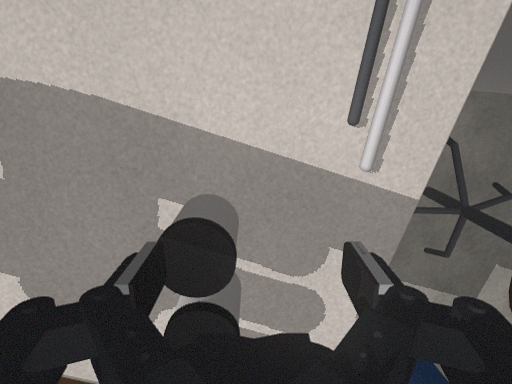

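Run:
```python
from h import *
t=snapshot("top"); T=lambda a,b:(235+a/3.4-.35,125+b/3.4-.35)
for q in [(250,440),(228,508),(370,556),(388,487),(360,237),(340,303),(470,350),(498,280)]: print(ray(t,T(*q),40).round())
for q in [(225,288)]: print('paddle',ray(t,q,5).round())
pose=(589.7,13.2,np.radians(9.87))
for x in (-215,-170,-95): print(x,P2W(pose,[(x,0,0)]).round(1))
st=sense(); p=st["tool_pos"]; a=np.radians(16.03)
d=np.array([378,-24])-p[:2]; print("tool dx,dy",d@[np.cos(a),np.sin(a)], d@[np.sin(a),-np.cos(a)])
```

```text
[367. -65.  40.]
[317. -49.  40.]
[ 285. -153.   40.]
[ 335. -166.   40.]
[ 518. -145.   40.]
[ 469. -130.   40.]
[ 436. -227.   40.]
[ 488. -248.   40.]
paddle [274. 143.   5.]
-215 [[377.9 -23.7   0. ]]
-170 [[422.2 -15.9   0. ]]
-95 [[496.1  -3.1   0. ]]
tool dx,dy 356.64252099905093 -472.35710696479464
```

```bash
python3 -m creep '{"translation":[[29,-36,0],[29,-36,0],[29,-36,0],[29,-36,0],[29,-36,0],[29,-36,0],[29,-36,0],[29,-36,0],[29,-36,0],[29,-36,0]],"rotation":[[0,0,0],[0,0,0],[0,0,0],[0,0,0],[0,0,0],[0,0,0],[0,0,0],[0,0,0],[0,0,0],[0,0,0]],"claw":[40,40,40,40,40,40,40,40,40,40]}' 80
```

```text
time: 1.3
tool_pos: [345.4, -148.9, 197.2]
tcp_rot: [180.0, -0.0, 16.0]
ft_force: [0.6, -0.6, 0.2]
finger_gap: 39.9
```

```bash
python3 -m creep '{"translation":[[30,-36,0],[30,-36,0],[30,-36,0],[0,0,0],[0,0,0],[0,0,0],[0,0,0],[0,0,0],[0,0,0],[0,0,0]],"rotation":[[0,0,0],[0,0,0],[0,0,0],[0,0,-0.145],[0,0,-0.145],[0,0,-0.145],[0,0,-0.145],[0,0,-0.145],[0,0,-0.145],[0,0,-0.145]],"claw":[40,40,40,40,40,40,40,40,40,40]}'
python3 -m creep '{"translation":[[0,0,0],[0,0,0],[0,0,0],[0,0,0],[0,0,0],[0,0,0],[0,0,0],[0,0,0],[0,0,0],[0,0,0]],"rotation":[[0,0,-0.145],[0,0,-0.145],[0,0,-0.145],[0,0,-0.145],[0,0,-0.145],[0,0,-0.145],[0,0,-0.145],[0,0,-0.145],[0,0,-0.145],[0,0,-0.145]],"claw":[40,40,40,40,40,40,40,40,40,40]}'
python3 -m creep '{"translation":[[0,0,0],[0,0,0],[0,0,0],[0,0,0],[0,0,0]],"rotation":[[0,0,-0.145],[0,0,-0.145],[0,0,-0.145],[0,0,-0.145],[0,0,0]],"claw":[40,40,40,40,40]}'
python3 - <<'E'
from h import *
s=snapshot("wrist");cv2.imwrite("pics/w1.png",s["frame"][:,:,::-1]);np.savez("w1.npz",**s);print(sense()["joint_pos"],sense()["tool_pos"],sense()["tcp_rot"])
E
```

```text
time: 2.3
tool_pos: [401.7, -21.9, 197.0]
tcp_rot: [180.0, -0.0, 74.5]
ft_force: [0.1, 0.3, -0.3]
finger_gap: 39.8
time: 3.3
tool_pos: [401.7, -21.9, 197.0]
tcp_rot: [180.0, 0.0, 157.6]
ft_force: [-0.5, 0.3, 0.7]
finger_gap: 39.8
time: 3.8
tool_pos: [401.7, -21.9, 197.0]
tcp_rot: [-180.0, 0.0, -169.4]
ft_force: [-0.1, 0.6, 1.0]
finger_gap: 40.0
[-1.04370361e+01 -2.48204837e+01  1.14341188e+02  1.37420990e-03
  9.04721498e+01 -1.10754336e+02] [401.68131893 -21.91963039 196.9367516 ] [-1.79998753e+02  7.16912505e-03 -1.69682688e+02]
```

View pics/w1.png

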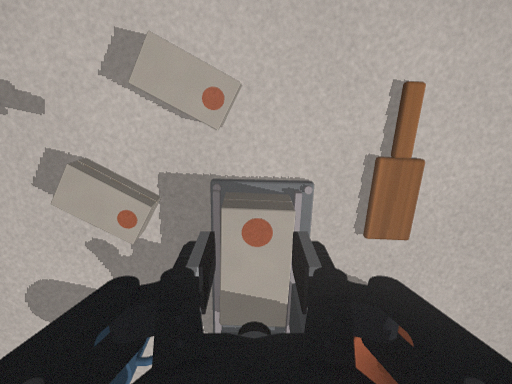

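The wrist view shows the press from its front: front edge corners at (212,181) and (313,181), and the mould's front top edge at about (222..294, 206). The paddle and the loose moulds are clear of it. Checking these points against the fit.

Run:
```python
from h import *
s=dict(np.load("w1.npz"))
f=s["frame"][:,:,::-1]; c=f[165:345,195:330]; cv2.imwrite("pics/w1c.png",cv2.resize(c,None,fx=3.3,fy=3.3,interpolation=cv2.INTER_CUBIC))
pose=(589.7,13.2,np.radians(9.87))
for n,q in dict(bed=[(-170,71,15),(-170,-59,15)],hub=[(0,0,176)],mould=[(-154,40,75),(-154,-40,75),(-154,40,15),(-154,-40,15)],spot=[(-128,2.5,75)],bridge=[(-22,-28,132),(-22,49,132)]).items(): print(n,((proj(s,P2W(pose,q))-[195,165])*3.3).round(0).tolist())
```

```text
bed [[390.0, 50.0], [43.0, 46.0]]
hub [[195.0, 814.0]]
mould [[326.0, 145.0], [76.0, 142.0], [305.0, 90.0], [94.0, 87.0]]
spot [[207.0, 218.0]]
bridge [[104.0, 615.0], [357.0, 618.0]]
```

View pics/w1c.png

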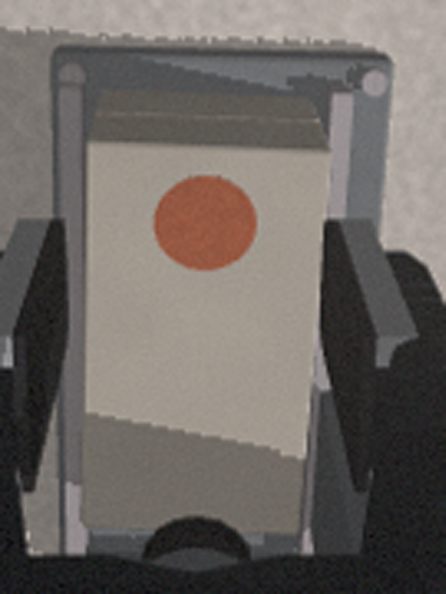

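```bash
python3 -m creep '{"translation":[[0,1,40],[0,1,40],[0,0.5,40],[0,0,30],[0,0,12],[0,0,0]],"rotation":[[0,0,0],[0,0,0],[0,0,0],[0,0,0],[0,0,0],[0,0,0]],"claw":[40,40,40,40,40,40]}'
python3 -m creep '{"translation":[[-6,0,0],[-6,0,0],[-4,0,0],[-4,0,0],[-4,0,0],[-4,0,0],[-4,0,0],[-4,0,0],[-4,0,0],[-4,0,0]],"rotation":[[0,0,0],[0,0,0],[0,0,0],[0,0,0],[0,0,0],[0,0,0],[0,0,0],[0,0,0],[0,0,0],[0,0,0]],"claw":[40,40,40,40,40,40,40,40,40,40]}'
```

```text
time: 4.45
tool_pos: [399.7, -19.2, 33.5]
tcp_rot: [179.9, -0.2, -169.6]
ft_force: [0.4, 0.7, 1.1]
finger_gap: 39.6
time: 5.45
tool_pos: [442.8, -11.9, 34.6]
tcp_rot: [180.0, -0.3, -169.5]
ft_force: [-11.5, -3.7, 7.4]
finger_gap: 39.8
```

```bash
python3 -m creep '{"translation":[[-4,0,0],[-4,0,0],[-4,0,0],[-4,0,0],[-4,0,0],[-4,0,0],[-4,0,0],[-4,0,0]],"rotation":[[0,0,0],[0,0,0],[0,0,0],[0,0,0],[0,0,0],[0,0,0],[0,0,0],[0,0,0]],"claw":[40,40,40,40,40,40,40,40]}'
python3 -m creep '{"translation":[[-2,0,0],[-2,0,0],[-1,0,0]],"rotation":[[0,0,0],[0,0,0],[0,0,0]],"claw":[40,40,40]}'
```

```text
time: 6.25
tool_pos: [474.0, -5.8, 34.5]
tcp_rot: [180.0, -0.3, -169.5]
ft_force: [-11.3, -2.8, 8.1]
finger_gap: 40.1
time: 6.55
tool_pos: [479.0, -4.9, 34.5]
tcp_rot: [180.0, -0.3, -169.5]
ft_force: [-10.8, -2.8, 8.4]
finger_gap: 40.1
```

```bash
python3 -m creep '{"translation":[[-1,0,0],[-1,0,0],[-1,0,0]],"rotation":[[0,0,0],[0,0,0],[0,0,0]],"claw":[40,40,40]}'
```

```text
time: 6.85
tool_pos: [481.8, -4.4, 34.5]
tcp_rot: [180.0, -0.3, -169.5]
ft_force: [-11.4, -2.3, 8.5]
finger_gap: 40.2
```

```bash
python3 -m creep '{"translation":[[-1,0,0],[-1,0,0]],"rotation":[[0,0,0],[0,0,0]],"claw":[40,40]}'; python3 -m creep '{"translation":[[-1,0,0],[0,0,0]],"rotation":[[0,0,0],[0,0,0]],"claw":[40,40]}'
```

```text
time: 7.05
tool_pos: [483.7, -4.0, 34.5]
tcp_rot: [180.0, -0.3, -169.5]
ft_force: [-10.8, -2.4, 7.8]
finger_gap: 40.2
time: 7.25
tool_pos: [484.9, -3.8, 34.5]
tcp_rot: [180.0, -0.3, -169.5]
ft_force: [-9.4, -0.9, 7.3]
finger_gap: 39.8
```

```bash
python3 -m creep '{"translation":[[-1,0,0],[0,0,0]],"rotation":[[0,0,0],[0,0,0]],"claw":[40,40]}'
```

```text
time: 7.45
tool_pos: [485.7, -3.7, 34.5]
tcp_rot: [180.0, -0.3, -169.5]
ft_force: [-10.5, -2.7, 7.3]
finger_gap: 40.0
```

```bash
for i in 1; do python3 -m creep '{"translation":[[-1,0,0],[-1,0,0]],"rotation":[[0,0,0],[0,0,0]],"claw":[40,40]}'; done;  python3 - <<'E'
from h import *
s=snapshot("top");cv2.imwrite("pics/t2.png",s["frame"][:,:,::-1])
c=s["frame"][125:245,235:335,::-1]; cv2.imwrite("pics/t2c.png",cv2.resize(c,None,fx=5,fy=5,interpolation=cv2.INTER_CUBIC))
s=snapshot("side")
c=s["frame"][125:245,195:355,::-1]; cv2.imwrite("pics/s2c.png",cv2.resize(c,None,fx=5,fy=5,interpolation=cv2.INTER_CUBIC))
E
```

```text
time: 7.65
tool_pos: [485.8, -3.6, 34.3]
tcp_rot: [180.0, -0.5, -169.5]
ft_force: [-24.4, -4.7, 18.5]
finger_gap: 40.0
```

View pics/s2c.png

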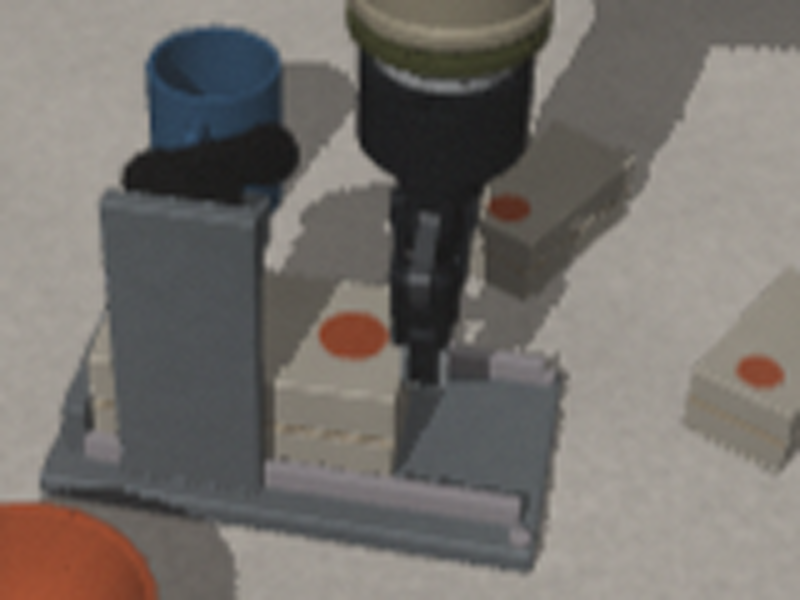

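View pics/t2c.png

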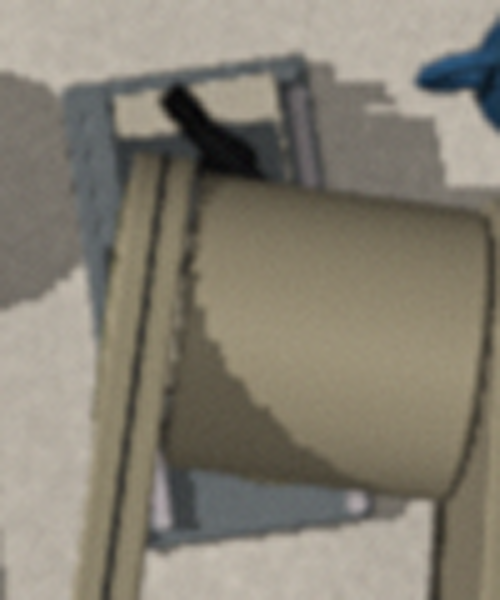

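The push force jumped from about 11 N to 24 N with no further motion, at press x = -105.3 mm (about -106 expected). The mould is on the stop, so I back off and lift.

```bash
python3 -m creep '{"translation":[[3,0,0],[15,0,0],[10,0,-10],[0,0,-40],[0,0,-45],[0,0,-45],[0,0,-45],[0,0,-20],[0,0,0]],"rotation":[[0,0,0],[0,0,0],[0,0,0],[0,0,0],[0,0,0],[0,0,0],[0,0,0],[0,0,0],[0,0,0]],"claw":[40,40,40,40,40,40,40,40,40]}';  python3 - <<'E'
from h import *
s=snapshot("wrist");cv2.imwrite("pics/w3.png",s["frame"][:,:,::-1]); np.savez("w3.npz",**s)
s=snapshot("top")
c=s["frame"][125:245,235:335,::-1]; cv2.imwrite("pics/t3c.png",cv2.resize(c,None,fx=5,fy=5,interpolation=cv2.INTER_CUBIC)); np.savez("t3.npz",**s)
print(sense())
E
```

```text
time: 8.65
tool_pos: [464.7, -8.4, 244.5]
tcp_rot: [-179.9, 0.4, -169.5]
ft_force: [0.7, -0.0, -0.2]
finger_gap: 40.0
{'time': 8.75, 'joint_pos': array([-7.36725994e+00, -1.51110969e+01,  1.02406961e+02,  1.48119631e-03,
        9.26701610e+01, -1.07861924e+02]), 'qd': array([-5.58340172e-02,  8.46288232e-01,  2.17884336e+00,  3.79266636e-04,
       -6.49913758e-02,  8.71916539e-02]), 'joint_efforts': array([ 2.36779597e-02, -3.88753009e+01, -5.30205631e+01,  9.58778292e-04,
        6.82807015e-02,  2.32057879e-03]), 'tool_pos': array([462.47704918,  -8.15998449, 239.81459989]), 'tcp_rot': array([-1.79990987e+02,  3.27915203e-02, -1.69505264e+02]), 'ft_force': array([-0.25052964, -0.3863922 , -1.21600241]), 'wrist_torque': array([-0.04063041, -0.01203023,  0.00777592]), 'finger_gap': 39.746642033210364}
```

View pics/w3.png

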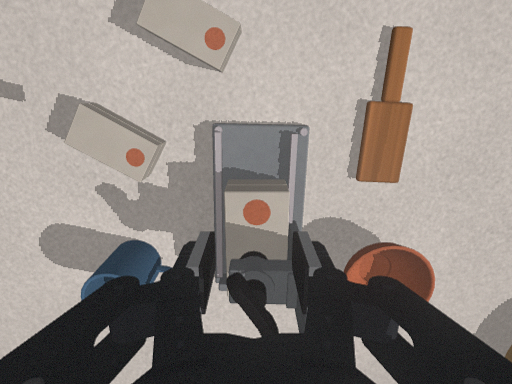

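View pics/t3c.png

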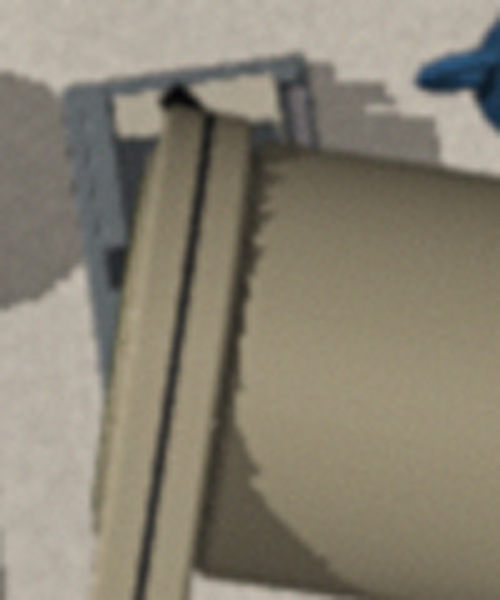

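The wrist view shows the mould home and square: its front edge is at (226..289,184), and the front wing lobe of the knob is at (240,283). Checking the knob prediction against this.

Run:
```python
from h import *
s=dict(np.load("w3.npz"))
pose=(589.7,13.2,np.radians(9.87))
c=s["frame"][165:355,200:320,::-1]; cv2.imwrite("pics/w3c.png",cv2.resize(c,None,fx=3.1,fy=3.1,interpolation=cv2.INTER_CUBIC))
a=np.radians(33.4)
q=dict(bridge=[(-22,-28,132),(-22,49,132)],mould=[(-95,40,75),(-95,-40,75)],lobe=[(-42*np.cos(a),-42*np.sin(a),176),(-32*np.cos(a),-32*np.sin(a),179)],hub=[(0,0,176)],bedf=[(-170,71,15),(-170,-59,15)])
for n,v in q.items(): print(n,((proj(s,P2W(pose,v))-[200,165])*3.1).round(0).tolist())
k=np.array([462.5,-8.2]); 
d=np.array(pose[:2])-k; y=np.radians(-169.5); print(d@[np.cos(y),np.sin(y)],d@[np.sin(y),-np.cos(y)])
```

```text
bridge [[85.0, 320.0], [304.0, 322.0]]
mould [[270.0, 77.0], [64.0, 75.0]]
lobe [[89.0, 361.0], [106.0, 391.0]]
hub [[164.0, 458.0]]
bedf [[336.0, -131.0], [31.0, -134.0]]
-128.96986448766702 -2.138703820732573
```

View pics/w3c.png

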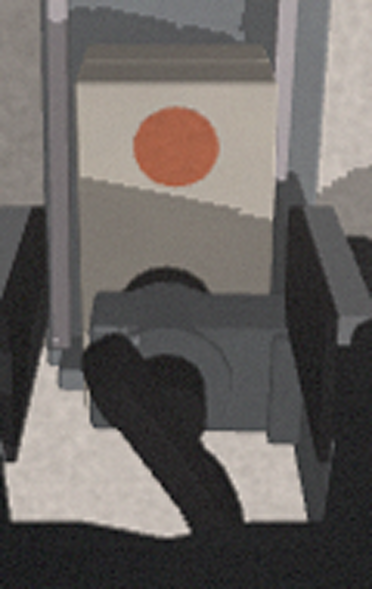

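Run:
```python
from h import *
s=dict(np.load("w3.npz"))
p=(589.7,13.2,np.radians(9.87))
inv=lambda w:(np.array([[np.cos(p[2]),np.sin(p[2])],[-np.sin(p[2]),np.cos(p[2])]])@(w[:2]-np.array(p[:2]))).round(1)
W=lambda a,b:(200+a/3.1-.34,165+b/3.1-.34)
for n,q,z in [("br FL",(95,293),132),("br BL",(92,428),132),("br BR",(300,440),132),("br step FR",(285,295),132),("lobeTip",(84,355),176),("lobe top",(110,335),176),("barL",(190,530),176),("barR",(243,520),176),("hub disc bottom",(175,435),150),("disc bottom",(175,435),140),("ring L",(135,330),132),("ring R",(232,380),132),("mFL",(78,78),75),("mFR",(274,78),75),("bed FL",(46,60),27)]: print(n,inv(ray(s,W(*q),z)))
print(s["extrinsics"])
```

```text
br FL [-33.2 -24.9]
br BL [ 22.5 -26.7]
br BR [26.8 49.9]
br step FR [-33.2  41.5]
lobeTip [-37.4 -24.8]
lobe top [-44.4 -16.9]
barL [27.3  8.5]
barR [23.1 25.5]
hub disc bottom [11.2  3.6]
disc bottom [19.   3.7]
ring L [-18.7 -10.9]
ring R [ 1.5 24.1]
mFL [-94.3 -35.1]
mFR [-95.2  41.1]
bed FL [-87.8 -53.7]
[[-1.81457529e-01 -9.39914187e-01 -2.89196275e-01  3.92991751e+02]
 [ 9.83394929e-01 -1.74256297e-01 -5.06868509e-02 -2.18548531e+01]
 [-2.75298176e-03 -2.93591661e-01  9.55926962e-01  4.20982603e+02]
 [ 0.00000000e+00  0.00000000e+00  0.00000000e+00  1.00000000e+00]]
```

```bash
python3 -m creep '{"translation":[[-43,0,0],[-43,-1,0],[-44,0,0],[0,0,0],[0,0,0],[0,0,0],[0,0,0],[0,0,0]],"rotation":[[0,0,0],[0,0,0],[0,0,0],[0,0,-0.14],[0,0,-0.14],[0,0,-0.14],[0,0,-0.137],[0,0,0]],"claw":[40,40,40,40,40,40,40,40]}';  python3 - <<'E'
from h import *
s=snapshot("wrist");cv2.imwrite("pics/w4.png",s["frame"][:,:,::-1]); np.savez("w4.npz",**s)
st=sense();print(st["joint_pos"],st["tool_pos"],st["tcp_rot"])
s=snapshot("side");c=s["frame"][75:245,195:355,::-1]; cv2.imwrite("pics/s4c.png",cv2.resize(c,None,fx=3.5,fy=3.5,interpolation=cv2.INTER_CUBIC))
E
```

```text
time: 9.55
tool_pos: [589.1, 14.6, 237.2]
tcp_rot: [179.8, -0.2, -137.5]
ft_force: [0.1, 0.4, -0.5]
finger_gap: 39.7
[-3.56077961e+00  5.27457827e+00  8.34040747e+01  1.96409695e-03
  9.15184993e+01 -1.35806179e+02] [589.27769744  14.64348452 237.61712119] [ 1.79857276e+02 -1.36024408e-01 -1.37754382e+02]
```

View pics/w4.png

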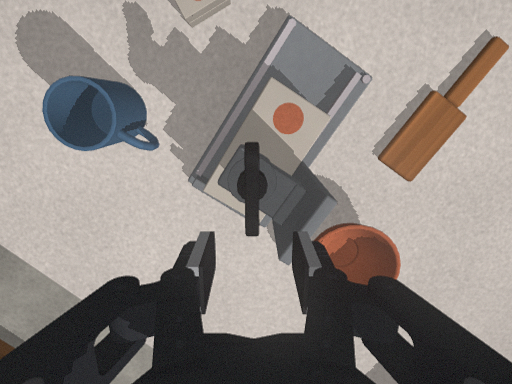

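View pics/s4c.png

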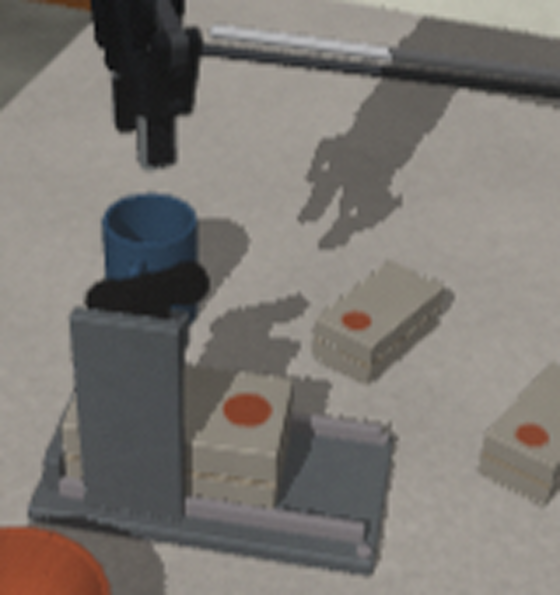

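The wrist view shows the wing upright in the picture at columns 251–252, rows 142–236, midway between the fingers, so it is aligned with the tool. I now work out the residual offset.

Run:
```python
from h import *
s=dict(np.load("w4.npz"))
a=ray(s,(252.5,142),178);b=ray(s,(251.5,236),178);m=(a+b)/2
print(a,b,m,np.linalg.norm(a-b),np.degrees(np.arctan2(*(a-b)[1::-1])))
y=np.radians(-137.75);d=m[:2]-[589.3,14.6];print(d@[np.cos(y),np.sin(y)],d@[np.sin(y),-np.cos(y)])
```

```text
[559.73550604 -14.76075027 178.        ] [619.64541626  38.8822152  178.        ] [589.69046115  12.06073246 178.        ] 80.41619915353569 -138.15893000931382
1.418292785468936 -2.142144976539234
```

```bash
python3 -m creep '{"translation":[[1,-1.5,0],[0,0,30],[0,0,30],[0,0,20],[0,0,7],[0,0,0]],"rotation":[[0,0,0],[0,0,0],[0,0,0],[0,0,0],[0,0,0],[0,0,0]],"claw":[40,40,40,40,40,40]}' 40;  python3 - <<'E'
from h import *
st=sense();print(st["tool_pos"],st["tcp_rot"],st["ft_force"],st["wrist_torque"])
s=snapshot("side");c=s["frame"][75:245,195:355,::-1]; cv2.imwrite("pics/s5c.png",cv2.resize(c,None,fx=3.5,fy=3.5,interpolation=cv2.INTER_CUBIC))
E
```

```text
time: 10.25
tool_pos: [589.6, 12.7, 151.7]
tcp_rot: [179.9, -0.1, -137.7]
ft_force: [-0.1, 0.4, 0.6]
finger_gap: 39.9
[589.61439333  12.68783099 151.70840819] [ 1.79904486e+02 -9.56096149e-02 -1.37665414e+02] [-0.0765241   0.42000483  0.59189275] [ 0.05525848  0.02824853 -0.01441742]
```

View pics/s5c.png

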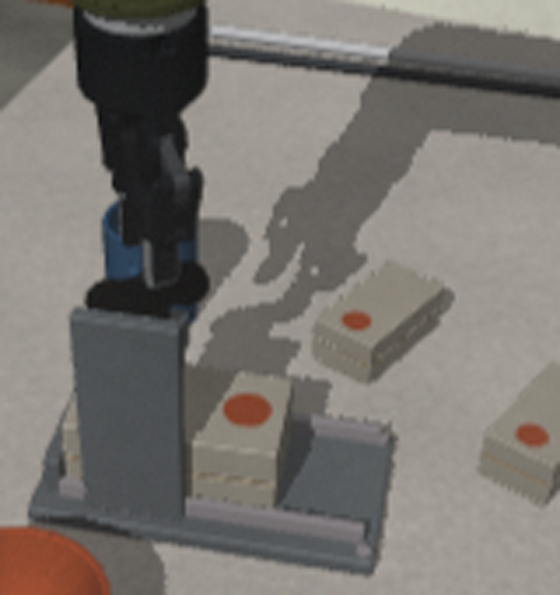

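Positioned over the bar, nothing touched. Closing the gripper.

```bash
python3 -m creep '{"translation":[[0,0,0],[0,0,0],[0,0,0],[0,0,0],[0,0,0]],"rotation":[[0,0,0],[0,0,0],[0,0,0],[0,0,0],[0,0,0]],"claw":[5,5,5,5,5]}' 70;  python3 - <<'E'
from h import *
st=sense();print(st["tool_pos"],st["tcp_rot"],st["ft_force"],st["wrist_torque"],st["joint_pos"][5])
E
```

```text
time: 10.8
tool_pos: [590.6, 12.8, 153.2]
tcp_rot: [-180.0, 0.0, -137.6]
ft_force: [0.1, -0.2, 0.3]
finger_gap: 4.9
[590.62817296  12.752383   153.18928225] [-1.79983036e+02  1.83392082e-02 -1.37591428e+02] [ 0.06861171 -0.23841924  0.30820841] [-0.02517752 -0.0435079  -0.03375198] -136.14476314319202
```

The fingers closed to 4.9 mm, so they missed the bar. Looking.

Run:
```python
from h import *
s=snapshot("wrist");cv2.imwrite("pics/w6.png",s["frame"][:,:,::-1]); np.savez("w6.npz",**s)
s=snapshot("side");np.savez("s6.npz",**s);c=s["frame"][110:245,195:315,::-1]; cv2.imwrite("pics/s6c.png",cv2.resize(c,None,fx=4.4,fy=4.4,interpolation=cv2.INTER_CUBIC))
```

```text
(no output)
```

View pics/s6c.png

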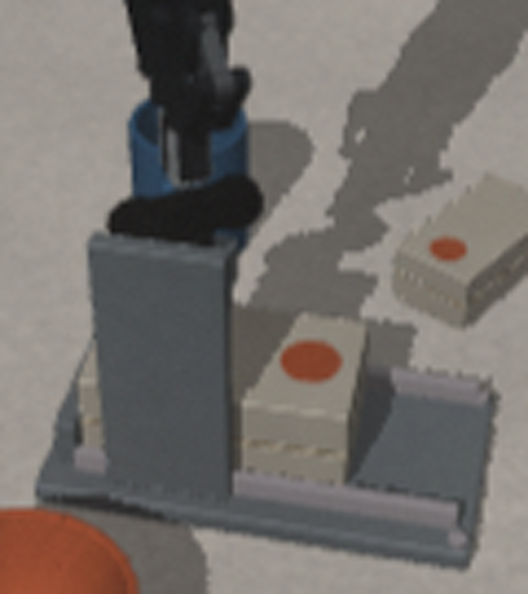

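View pics/w6.png

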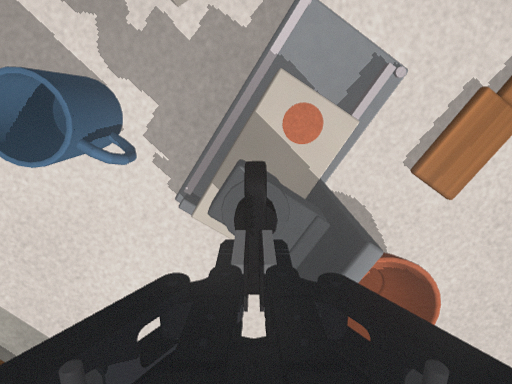

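Run:
```python
from h import *
st=sense();P=st["tool_pos"];print(P,st["finger_gap"])
y=np.radians(-137.6);X=np.array([np.cos(y),np.sin(y),0]);Y=np.array([np.sin(y),-np.cos(y),0])
for n,off,sc in(("s6",(195,110),4.4),("w6",(0,0),1)):
    s=dict(np.load(n+".npz"))
    print(n,"tcp",(proj(s,P)-off)*sc,"bar lobes z164",[((proj(s,[589.7+e*31,13+e*28,z])-off)*sc).round() for e in(-1,1) for z in (149,179)])
    print("pad corners",[((proj(s,P+a*X*11+b*Y*2.5)-off)*sc).round() for a in(-1,1) for b in (-1,1)])
s=dict(np.load("w6.npz"));c=s["frame"][150:350,180:330,::-1]; cv2.imwrite("pics/w6c.png",cv2.resize(c,None,fx=3,fy=3,interpolation=cv2.INTER_CUBIC))
```

```text
[590.48768753  12.76907245 152.95040525] 5.106928839324655
s6 tcp [[186.52085433 225.97634946]] bar lobes z164 [array([[262., 216.]]), array([[262., 170.]]), array([[112., 250.]]), array([[108., 204.]])]
pad corners [array([[165., 228.]]), array([[168., 233.]]), array([[205., 219.]]), array([[208., 224.]])]
w6 tcp [[255.53864944 219.53128772]] bar lobes z164 [array([[257., 152.]]), array([[258., 162.]]), array([[256., 273.]]), array([[256., 301.]])]
pad corners [array([[252., 235.]]), array([[259., 235.]]), array([[252., 203.]]), array([[260., 203.]])]
```

View pics/w6c.png

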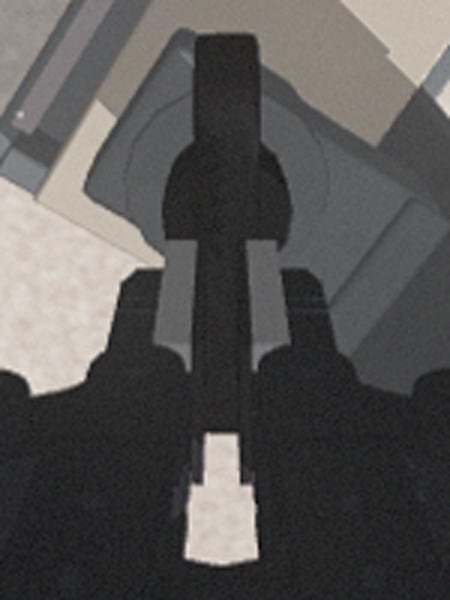

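Run:
```python
from h import *
s=dict(np.load("s6.npz"));w=dict(np.load("w6.npz"))
print("push tip",(proj(s,[485.8,-3.6,34.5])-[195,125])*5,(proj(s,[485.8,-3.6,54.5])-[195,125])*5)
print("above (z237)",(proj(s,[589.3,14.6,237.4])-[195,75])*3.5,(proj(s,[589.3,14.6,257.4])-[195,75])*3.5)
for z in (153,163,173,183,193): print(z,((proj(w,[590.5,12.8,z])-[180,150])*3).round(),((proj(s,[590.5,12.8,z])-[195,110])*4.4).round())
```

```text
push tip [[425.60151372 399.60954059]] [[427.59118092 370.4282578 ]]
above (z237) [[145.07204553 195.77613271]] [[144.07892635 167.80575472]]
153 [[227. 209.]] [[186. 226.]]
163 [[227. 228.]] [[186. 211.]]
173 [[227. 249.]] [[185. 195.]]
183 [[228. 272.]] [[185. 180.]]
193 [[228. 298.]] [[184. 164.]]
```

The side view puts the actual fingertips near z≈180, just over the bar's top, while the reported TCP is 153. The tips stand about 25–30 mm above the reported TCP. I open and go lower in small steps, checking force and picture.

```bash
python3 -m creep '{"translation":[[0,0,0],[0,0,0],[0,0,0],[0,0,0],[0,0,5],[0,0,5],[0,0,2],[0,0,0]],"rotation":[[0,0,0],[0,0,0],[0,0,0],[0,0,0],[0,0,0],[0,0,0],[0,0,0],[0,0,0]],"claw":[40,40,40,40,40,40,40,40]}' 70;  python3 - <<'E'
from h import *
st=sense();print(st["tool_pos"],st["ft_force"])
s=snapshot("wrist");c=s["frame"][150:350,150:350,::-1]; cv2.imwrite("pics/w7c.png",cv2.resize(c,None,fx=3,fy=3,interpolation=cv2.INTER_CUBIC))
s=snapshot("side");c=s["frame"][110:245,195:315,::-1]; cv2.imwrite("pics/s7c.png",cv2.resize(c,None,fx=4.4,fy=4.4,interpolation=cv2.INTER_CUBIC))
E
```

```text
time: 11.7
tool_pos: [589.9, 12.8, 140.0]
tcp_rot: [179.9, -0.1, -137.6]
ft_force: [-0.5, -1.0, -0.7]
finger_gap: 40.1
[589.90688291  12.79182219 139.96612688] [-0.53754393 -1.00883698 -0.65529902]
```

View pics/s7c.png

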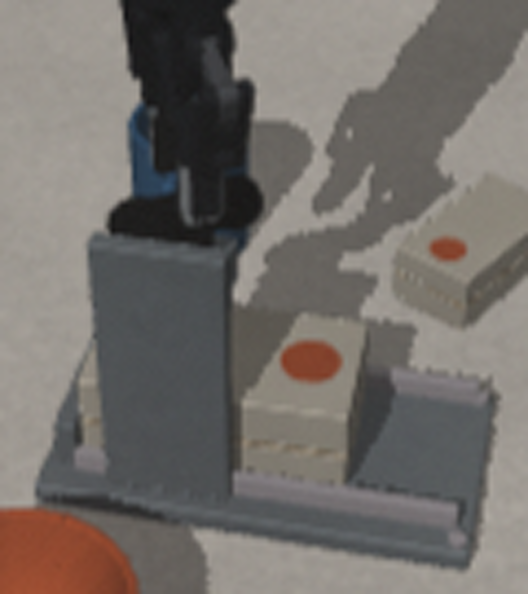

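View pics/w7c.png

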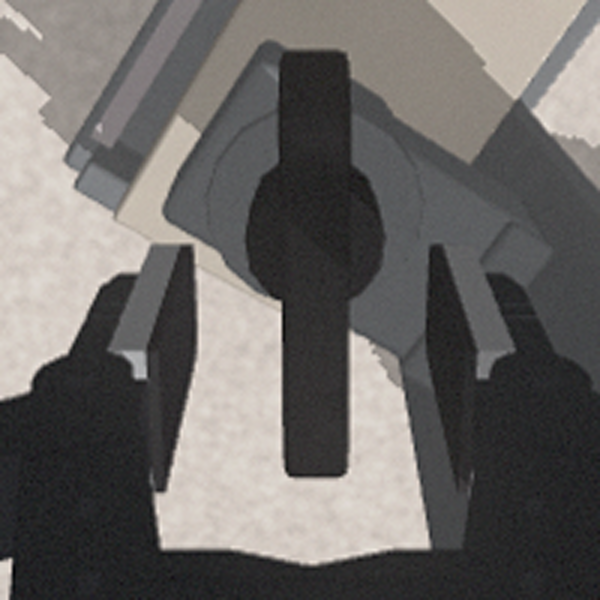

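Run:
```python
from h import *
s=dict(np.load("s6.npz"));
y=np.radians(-137.6);X=np.array([np.cos(y),np.sin(y),0]);Y=np.array([np.sin(y),-np.cos(y),0])
P=np.array([589.9,12.8,0])
for z in (140,150,160,170): print(z,[((proj(s,P+[0,0,z]+Y*b+X*a)-[195,110])*4.4).round().tolist() for b in (20,28) for a in (-11,11)])
```

```text
140 [[[181.0, 273.0]], [[221.0, 263.0]], [[186.0, 282.0]], [[226.0, 272.0]]]
150 [[[180.0, 258.0]], [[220.0, 248.0]], [[185.0, 267.0]], [[226.0, 257.0]]]
160 [[[180.0, 242.0]], [[220.0, 233.0]], [[185.0, 252.0]], [[225.0, 242.0]]]
170 [[[179.0, 227.0]], [[220.0, 218.0]], [[184.0, 236.0]], [[225.0, 227.0]]]
```

```bash
python3 -m creep '{"translation":[[0,0,5],[0,0,5],[0,0,5],[0,0,2],[0,0,0]],"rotation":[[0,0,0],[0,0,0],[0,0,0],[0,0,0],[0,0,0]],"claw":[40,40,40,40,40]}' 70;  python3 - <<'E'
from h import *
st=sense();print(st["tool_pos"],st["ft_force"])
s=snapshot("side");c=s["frame"][90:210,195:315,::-1]; cv2.imwrite("pics/s8c.png",cv2.resize(c,None,fx=4.8,fy=4.8,interpolation=cv2.INTER_CUBIC))
E
```

```text
time: 12.3
tool_pos: [590.0, 12.8, 123.1]
tcp_rot: [179.9, -0.0, -137.6]
ft_force: [-0.3, -1.0, -0.9]
finger_gap: 40.2
[590.00011315  12.80897585 123.14103008] [-0.33602666 -1.01633122 -0.94636095]
```

View pics/s8c.png

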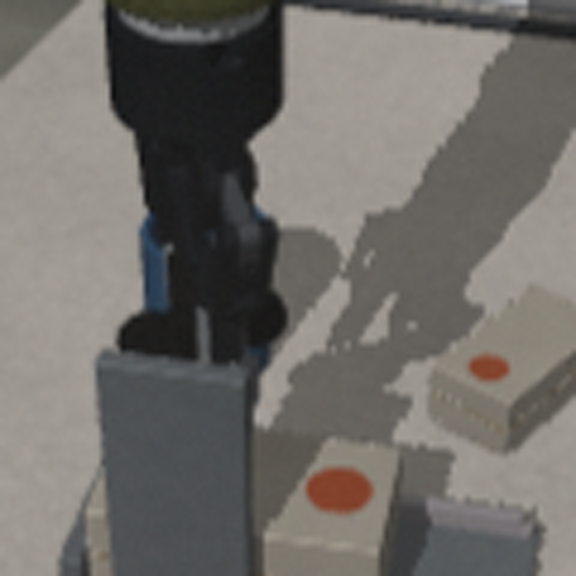

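The near finger now covers the bar down past the panel's top edge, with no contact force and the gripper body well above the panel. Closing again.

```bash
python3 -m creep '{"translation":[[0,0,0],[0,0,0],[0,0,0],[0,0,0],[0,0,0]],"rotation":[[0,0,0],[0,0,0],[0,0,0],[0,0,0],[0,0,0]],"claw":[5,5,5,5,5]}' 60;  python3 - <<'E'
from h import *
st=sense();print(st["tool_pos"],st["tcp_rot"],st["ft_force"],st["wrist_torque"],st["joint_pos"][5])
s=snapshot("wrist");c=s["frame"][150:350,180:330,::-1]; cv2.imwrite("pics/w9c.png",cv2.resize(c,None,fx=3,fy=3,interpolation=cv2.INTER_CUBIC))
E
```

```text
time: 12.85
tool_pos: [590.0, 13.6, 124.5]
tcp_rot: [179.9, 0.0, -137.6]
ft_force: [-4.5, 2.8, 4.3]
finger_gap: 10.5
[589.96151724  13.57559645 124.46322617] [ 1.79921620e+02  7.30268467e-04 -1.37553668e+02] [-4.49020967  2.78229873  4.34689963] [0.51044174 0.81012693 0.13298229] -136.15266753498176
```

View pics/w9c.png

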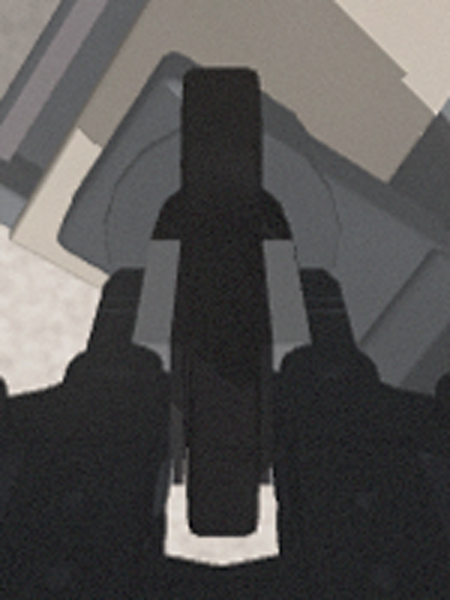

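Gripped: opening 10.5 mm on the 12 mm bar. I take the side force out with a small shift, then turn slowly and watch the torque.

```bash
python3 -m creep '{"translation":[[0,0.8,0],[0,0,0],[0,0,0],[0,0,0],[0,0,0],[0,0,0]],"rotation":[[0,0,0],[0,0,0.04],[0,0,0.04],[0,0,0.04],[0,0,0.04],[0,0,0.04]],"claw":[5,5,5,5,5,5]}';  python3 -c '
from bench import *
st=sense();print(st["ft_force"],st["wrist_torque"])'
python3 -m creep '{"translation":[[0,0,0],[0,0,0],[0,0,0],[0,0,0],[0,0,0]],"rotation":[[0,0,0.04],[0,0,0.04],[0,0,0.04],[0,0,0.04],[0,0,0.04]],"claw":[5,5,5,5,5]}';  python3 -c '
from bench import *
st=sense();print(st["ft_force"],st["wrist_torque"])'
```

```text
time: 13.5
tool_pos: [589.8, 13.7, 124.4]
tcp_rot: [180.0, 0.0, -149.1]
ft_force: [-5.0, 1.9, 4.4]
finger_gap: 10.5
[-5.04094447  1.85693967  4.37740888] [0.29876576 0.66953163 0.20420164]
time: 14.0
tool_pos: [589.7, 13.9, 124.4]
tcp_rot: [180.0, -0.0, -160.6]
ft_force: [-4.0, 2.9, 3.9]
finger_gap: 10.3
[-4.04211205  2.93638034  3.91861259] [0.46200039 0.65897518 0.18347184]
```

```bash
python3 -m creep '{"translation":[[0,0,0],[0,0,0],[0,0,0],[0,0,0],[0,0,0]],"rotation":[[0,0,0.08],[0,0,0.08],[0,0,0.08],[0,0,0.08],[0,0,0.08]],"claw":[5,5,5,5,5]}';  python3 -c '
from bench import *
st=sense();print(st["ft_force"],st["wrist_torque"])'
```

```text
time: 14.5
tool_pos: [589.6, 14.4, 124.4]
tcp_rot: [179.9, -0.0, 176.4]
ft_force: [-4.7, 5.1, 5.1]
finger_gap: 10.7
[-4.72957665  5.12099734  5.13658451] [0.75309387 0.77869857 0.14931742]
```

```bash
python3 -m creep '{"translation":[[0,0,0],[0,0,0],[0,0,0],[0,0,0],[0,0,0]],"rotation":[[0,0,0.06],[0,0,0.06],[0,0,0.06],[0,0,0.06],[0,0,0.06]],"claw":[5,5,5,5,5]}';  python3 -c '
from bench import *
st=sense();print(st["ft_force"],st["wrist_torque"])'
```

```text
time: 15.0
tool_pos: [589.7, 14.7, 124.4]
tcp_rot: [179.9, -0.1, 159.3]
ft_force: [-4.5, 6.5, 4.6]
finger_gap: 10.7
[-4.46390622  6.50731792  4.55018926] [0.92871324 0.68478726 0.19080793]
```

```bash
python3 -m creep '{"translation":[[0.6,0.4,0],[0,0,0],[0,0,0],[0,0,0],[0,0,0]],"rotation":[[0,0,0.06],[0,0,0.06],[0,0,0.06],[0,0,0.06],[0,0,0.06]],"claw":[5,5,5,5,5]}';  python3 -c '
from bench import *
st=sense();print(st["ft_force"],st["wrist_torque"])'
```

```text
time: 15.5
tool_pos: [589.9, 15.0, 124.4]
tcp_rot: [179.9, -0.0, 142.1]
ft_force: [-0.4, 5.7, 3.7]
finger_gap: 10.7
[-0.36704447  5.72785812  3.68836011] [0.7171706  0.15758757 0.26928235]
```

```bash
python3 -m creep '{"translation":[[0,0,0],[0,0,0],[0,0,0],[0,0,0],[0,0,0]],"rotation":[[0,0,0.06],[0,0,0.06],[0,0,0.06],[0,0,0.06],[0,0,0.06]],"claw":[5,5,5,5,5]}';  python3 -c '
from bench import *
st=sense();print(st["ft_force"],st["wrist_torque"])'
```

```text
time: 16.0
tool_pos: [590.1, 15.3, 124.4]
tcp_rot: [179.9, -0.0, 124.9]
ft_force: [-0.2, 6.3, 1.5]
finger_gap: 10.6
[-0.23324688  6.33923133  1.5248508 ] [ 0.95811051 -0.05061409  0.23307517]
```

```bash
python3 -m creep '{"translation":[[0.4,0.3,0],[0,0,0],[0,0,0],[0,0,0],[0,0,0]],"rotation":[[0,0,0.06],[0,0,0.06],[0,0,0.06],[0,0,0.06],[0,0,0.06]],"claw":[5,5,5,5,5]}';  python3 -c '
from bench import *
for i in range(3):
  st=sense();print(st["ft_force"],st["wrist_torque"]); snapshot("top")'
```

```text
time: 16.5
tool_pos: [590.4, 15.4, 124.5]
tcp_rot: [179.9, -0.0, 107.7]
ft_force: [2.1, 4.6, 0.8]
finger_gap: 10.3
[2.1333416  4.64700767 0.76198798] [ 0.71652416 -0.33814005  0.36285901]
[1.74744566 5.0165194  0.23711644] [ 0.68059438 -0.2839237   0.23584844]
[2.56141944 4.64342241 0.23550812] [ 0.74937639 -0.25429797  0.07085076]
```

```bash
python3 -m creep '{"translation":[[0,0,0],[0,0,0],[0,0,0],[0,0,0],[0,0,0]],"rotation":[[0,0,0.06],[0,0,0.06],[0,0,0.06],[0,0,0.06],[0,0,0.06]],"claw":[5,5,5,5,5]}';  python3 -c '
from bench import *
for i in range(3):
  st=sense();print(st["ft_force"],st["wrist_torque"]); snapshot("top")'
```

```text
time: 17.15
tool_pos: [590.8, 15.5, 124.5]
tcp_rot: [179.8, -0.1, 90.5]
ft_force: [4.0, 4.4, -0.6]
finger_gap: 10.7
[ 4.02462377  4.39874815 -0.57229726] [ 0.74379565 -0.59383925  0.47960588]
[ 3.65151775  5.38985961 -1.80656091] [ 0.7609142  -0.59217281  0.37897195]
[ 4.62414514  5.01512666 -0.40158729] [ 0.70835611 -0.54696618  0.22287779]
```

Torque while turning rose from a running level of about 0.2 to 0.36 and then 0.48 N m, at about 0.5 N m/rad after contact near yaw 123°. That is about 0.27 above running, which is snug and clear of the 0.4 limit. I stop and release.

```bash
python3 -m creep '{"translation":[[0,0,0],[0,0,0],[0,0,0],[0,0,0],[0,0,-5],[0,0,-20],[0,0,-40],[0,0,-40],[0,0,-20],[0,0,0]],"rotation":[[0,0,0],[0,0,0],[0,0,0],[0,0,0],[0,0,0],[0,0,0],[0,0,0],[0,0,0],[0,0,0],[0,0,0]],"claw":[38,38,38,38,38,38,38,38,38,38]}';  python3 - <<'E'
from h import *
st=sense();print(st["tool_pos"],st["ft_force"],st["wrist_torque"])
s=snapshot("wrist");cv2.imwrite("pics/w10.png",s["frame"][:,:,::-1]);np.savez("w10.npz",**s)
s=snapshot("side");c=s["frame"][90:250,165:355,::-1]; cv2.imwrite("pics/s10c.png",cv2.resize(c,None,fx=3.5,fy=3.5,interpolation=cv2.INTER_CUBIC))
E
```

```text
time: 18.3
tool_pos: [591.8, 14.2, 254.3]
tcp_rot: [179.5, 0.0, 90.6]
ft_force: [0.7, -0.7, 0.3]
finger_gap: 38.0
[591.8234105   14.21543656 254.33808413] [ 0.74019232 -0.67647166  0.30969787] [ 0.02872731 -0.01873524  0.04127315]
```

View pics/w10.png

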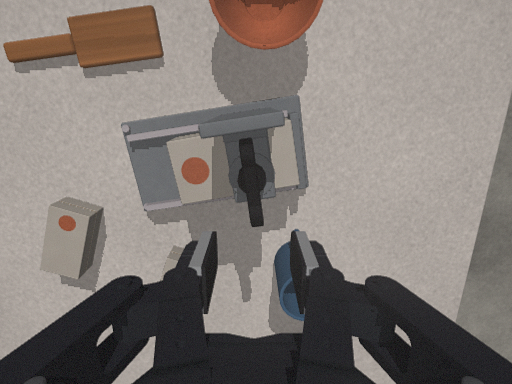

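View pics/s10c.png

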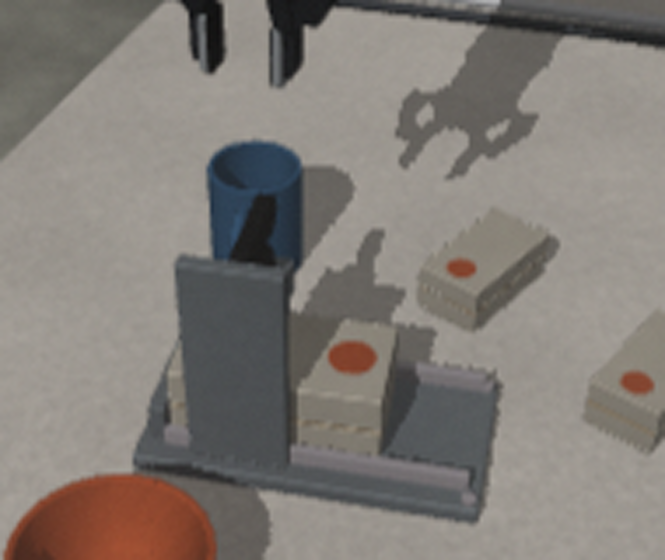

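Run:
```python
from h import *
s=dict(np.load("w10.npz"))
a=ray(s,(247,141),178);b=ray(s,(257,225),178);m=(a+b)/2
print(a,b,m,np.linalg.norm(a-b),np.degrees(np.arctan2(*(a-b)[1::-1])))
p=(589.7,13.2,np.radians(9.87))
inv=lambda w:(np.array([[np.cos(p[2]),np.sin(p[2])],[-np.sin(p[2]),np.cos(p[2])]])@(w[:2]-np.array(p[:2]))).round(1)
c=s["frame"][85:235,110:320,::-1]; cv2.imwrite("pics/w10c.png",cv2.resize(c,None,fx=3.7,fy=3.7,interpolation=cv2.INTER_CUBIC))
```

```text
[588.11109387  54.43109282 178.        ] [597.55066192 -21.7095635  178.        ] [592.83087789  16.36076466 178.        ] 76.72356215011776 97.06720678415756
```

View pics/w10c.png

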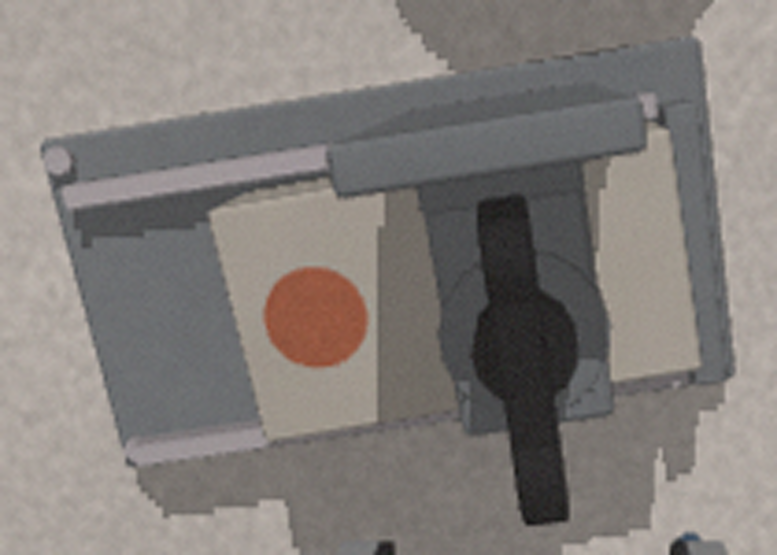

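On release the bar sits at yaw 97°, about 6.5° behind the tool's 90.5°. That is either grip give or spring-back, and it makes the snug margin thin. There is time to re-grip at the bar's own angle and check the torque directly with tiny turns.

```bash
python3 -m creep '{"translation":[[0,0,0],[0,0,40],[0,0,40],[0,0,25],[0,0,15],[0,0,5],[0,0,0]],"rotation":[[0,0,-0.112],[0,0,0],[0,0,0],[0,0,0],[0,0,0],[0,0,0],[0,0,0]],"claw":[38,38,38,38,38,38,38]}';  python3 -m creep '{"translation":[[0,0,0],[0,0,0],[0,0,0],[0,0,0],[0,0,0]],"rotation":[[0,0,0],[0,0,0],[0,0,0],[0,0,0],[0,0,0]],"claw":[5,5,5,5,5]}' 100; python3 -c '
from bench import *
for i in range(2):
  st=sense();print(st["ft_force"],st["wrist_torque"],st["joint_pos"][5]); snapshot("top")'
```

```text
time: 19.1
tool_pos: [589.2, 14.4, 123.4]
tcp_rot: [-179.9, -0.0, 97.0]
ft_force: [1.0, 0.3, 0.9]
finger_gap: 38.3
time: 19.6
tool_pos: [590.9, 14.4, 126.2]
tcp_rot: [179.8, 0.0, 97.1]
ft_force: [-0.9, 0.4, 6.7]
finger_gap: 9.5
[-0.91350794  0.4251237   6.68397576] [-0.0114145   0.26380814  0.34099254] -10.644624995783232
[-0.27457805  0.45486654  6.5231633 ] [-0.01548041  0.18075669  0.3105959 ] -10.643657420748712
```

```bash
python3 -m creep '{"translation":[[0,0,0]],"rotation":[[0,0,0.02]],"claw":[5]}'; python3 -c '
from bench import *
st=sense();print(st["ft_force"],st["wrist_torque"])'; python3 -m creep '{"translation":[[0,0,0]],"rotation":[[0,0,0.02]],"claw":[5]}'; python3 -c '
from bench import *
st=sense();print(st["ft_force"],st["wrist_torque"])'
```

```text
time: 19.8
tool_pos: [590.9, 14.3, 126.2]
tcp_rot: [179.8, 0.0, 95.9]
ft_force: [-0.6, 0.6, 6.9]
finger_gap: 9.6
[-0.58651534  0.5678324   6.88184374] [-0.04369247  0.19463955  0.39320524]
time: 19.9
tool_pos: [590.9, 14.3, 126.2]
tcp_rot: [179.8, 0.0, 94.7]
ft_force: [-0.5, -0.4, 5.7]
finger_gap: 9.3
[-0.53857803 -0.43811039  5.6606264 ] [-0.02708251  0.23827045  0.37752874]
```

```bash
python3 -m creep '{"translation":[[0,0,0],[0,0,0]],"rotation":[[0,0,0.025],[0,0,0.025]],"claw":[5,5]}'; python3 -c '
from bench import *
st=sense();print(st["ft_force"],st["wrist_torque"])'; python3 -m creep '{"translation":[[0,0,0]],"rotation":[[0,0,0.02]],"claw":[5]}'; python3 -c '
from bench import *
st=sense();print(st["ft_force"],st["wrist_torque"])'
```

```text
time: 20.1
tool_pos: [590.9, 14.3, 126.2]
tcp_rot: [179.8, 0.0, 91.9]
ft_force: [-0.7, -0.2, 5.6]
finger_gap: 9.5
[-0.65291627 -0.2197111   5.5924468 ] [0.01293187 0.22202949 0.39902603]
time: 20.2
tool_pos: [590.9, 14.3, 126.2]
tcp_rot: [179.8, 0.0, 90.7]
ft_force: [-0.2, 0.5, 5.6]
finger_gap: 9.3
[-0.23632005  0.45611125  5.6179675 ] [-0.01276254  0.22964385  0.45654641]
```

```bash
python3 -m creep '{"translation":[[0,0,0],[0,0,0]],"rotation":[[0,0,0.025],[0,0,0.025]],"claw":[5,5]}'; python3 -c '
from bench import *
st=sense();print(st["ft_force"],st["wrist_torque"])'; python3 -m creep '{"translation":[[0,0,0]],"rotation":[[0,0,0.02]],"claw":[5]}'; python3 -c '
from bench import *
st=sense();print(st["ft_force"],st["wrist_torque"])'
```

```text
time: 20.4
tool_pos: [590.9, 14.3, 126.2]
tcp_rot: [179.8, 0.0, 87.9]
ft_force: [-0.8, 0.3, 5.7]
finger_gap: 9.8
[-0.82467426  0.28194289  5.70677058] [-0.01354505  0.20595986  0.43761047]
time: 20.5
tool_pos: [590.9, 14.3, 126.2]
tcp_rot: [179.8, 0.0, 86.7]
ft_force: [-0.9, -0.2, 7.1]
finger_gap: 9.5
[-0.88961552 -0.20045309  7.07380561] [-0.01575334  0.17143499  0.38444913]
```

Turning torque now averages about 0.43–0.45 N m, roughly 0.25 above running and consistent with the angle estimate of 0.28. That is snug with margin both ways. Releasing.

```bash
python3 -m creep '{"translation":[[0,0,0],[0,0,0],[0,0,0],[0,0,0],[0,0,-5],[0,0,-20],[0,0,-40],[0,0,-40],[0,0,-20],[0,0,0]],"rotation":[[0,0,0],[0,0,0],[0,0,0],[0,0,0],[0,0,0],[0,0,0],[0,0,0],[0,0,0],[0,0,0],[0,0,0]],"claw":[38,38,38,38,38,38,38,38,38,38]}';  python3 - <<'E'
from h import *
st=sense();print(st["tool_pos"],st["ft_force"],st["wrist_torque"])
s=snapshot("wrist");np.savez("w11.npz",**s)
c=s["frame"][85:235,110:320,::-1]; cv2.imwrite("pics/w11c.png",cv2.resize(c,None,fx=3.7,fy=3.7,interpolation=cv2.INTER_CUBIC))
E
```

```text
time: 21.5
tool_pos: [591.8, 14.3, 254.3]
tcp_rot: [179.5, 0.0, 86.7]
ft_force: [0.7, -0.6, -0.2]
finger_gap: 38.3
[591.80348487  14.28847262 254.26879309] [ 0.74825275 -0.57299357 -0.2279525 ] [0.03860386 0.03115434 0.01504612]
```

View pics/w11c.png

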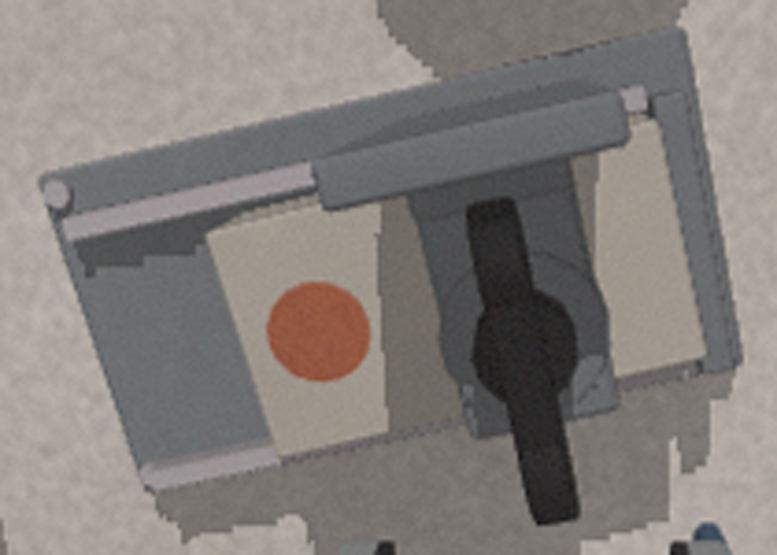

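Run:
```python
from h import *
s=dict(np.load("w11.npz")); W=lambda a,b:(110+a/3.7-.36,85+b/3.7-.36)
p=(590.5,13.6,np.radians(9.87))
inv=lambda w:(np.array([[np.cos(p[2]),np.sin(p[2])],[-np.sin(p[2]),np.cos(p[2])]])@(w[:2]-np.array(p[:2]))).round(1)
for q,z in [((208,232),75),((278,458),75),((657,118),75),((703,360),75),((660,110),45),((707,370),45),((42,185),15),((155,490),15)]: print(q,inv(ray(s,W(*q),z)))
a=ray(s,W(495,202),178);b=ray(s,W(558,522),178);print(np.degrees(np.arctan2(*(a-b)[1::-1])))
t=snapshot("top"); f0=cv2.imread("pics/top0.png"); d=np.hstack([f0[90:310,165:405],t["frame"][90:310,165:405,::-1]]); cv2.imwrite("pics/cmp.png",cv2.resize(d,None,fx=1.6,fy=1.6))
```

```text
(208, 232) [-92.1  42.9]
(278, 458) [-92.7 -36. ]
(657, 118) [55.  44.8]
(703, 360) [ 54.5 -35.4]
(660, 110) [59.6 45. ]
(707, 370) [ 58.4 -48.3]
(42, 185) [-164.7   68.7]
(155, 490) [-163.1  -55.7]
97.38953240568968
```

View pics/cmp.png

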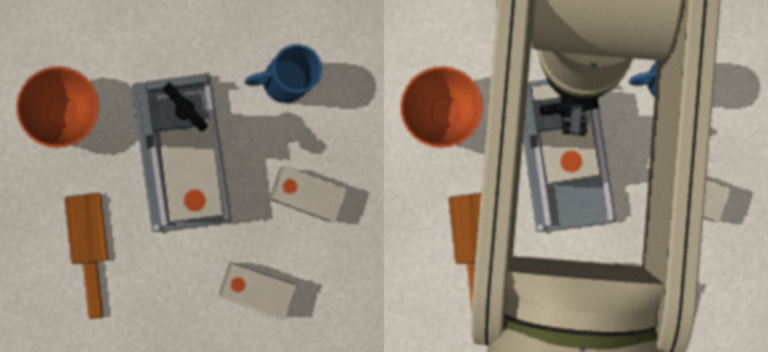

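The mould's back top corners measure x = 55.0 and 54.5, with the stop at 55, so it is square and flush. What is visible of the bowl, mug and paddle has not moved.

```bash
python3 -c '
from bench import *
print(hand_in()); print(sense()["time"])'
```

```text
the job is handed in; nothing more can be done
None
the job is handed in; nothing more can be done
```

The mould is flush against the back stop and the knob is turned to snug. I let go, and handed in at about 21.6 s with the arm clear of everything.

- **Mould:** I pushed it home with the fingers until the push force jumped from about 11 N to 24 N with no further motion. In the last picture its back corners are at x = 55.0 and 54.5 mm, with the stop at 55.
- **Knob:** The first time I closed the gripper it missed the bar, because the visible fingertips stood about 30 mm above the reported TCP. I went lower and gripped it. I then turned it clockwise until the turning torque peaked at 0.48 N m, about 0.27 above the running level of about 0.2.
- **Check that disagreed:** After I let go, the knob sat about 6.5° behind the tool, so I gripped it again and turned it a little further. The torque then read about 0.38–0.46 N m, about 0.25 above running. The knob went back to the same angle, about 97°, when I let go again. It probably springs back to where its own drag holds it, so the hold that remains may be about 0.2 N m, right at the snug limit. The readings scatter by about 0.04 N m and never neared 0.4 above running.
- **Mug, bowl and paddle:** I never touched them, and nothing has moved in what the last top view shows. The arm hides parts of the mug and paddle there.

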